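# Pack the last jar and close the vial box

## Robot

A 6-joint arm with a two-finger parallel gripper is mounted at the origin on the work surface. World frame = base frame: x ahead of the robot, y to its left, z up, the work surface at z = 0. Lengths are in m, angles in rad, forces in N, time in s.
With the tool pointing down it reaches from about 0.35 to 0.875 m from the base axis. Payload 4.2 kg.
Tool frame: the origin (TCP) lies at the very end of the fingers, on their centre line; the grasp point (between the pads) lies 19 mm behind it (manip.grip_point_offset is the distance from the TCP to the grasp point, in m); z points along the fingers, y is the direction in which the jaws open and shut (so a half turn about z gives the same grasp; the last joint's range is limited). The gripper opens to 87 mm and grips with 3 to 60 N. Pads are 19 mm wide; open, the fingers measure 117 mm over their backs; the gripper's body (75 mm by 190 mm) begins 51 mm behind the grasp point.
Start: joints at [1.364, 0.385, 0.008, 0, -1.194, -0.259], TCP at [0.281, 0.558, 0.223] pointing down, gripper open.
Joint ranges: [-3.14, 3.14], [-1.21, 2.06], [-1.07, 1.41], [-3.16, 2.05], [-2.99, -0.16], [-3.1, 3.1]. Speed limits (rad/s): [2.79, 2.79, 3.14, 3.14, 3.14, 3.14].

## Interface

Orientations are given as a unit quaternion [w, x, y, z].
In Python, from station import manip gives the robot as it stands.
- The arm moves only by the tool drive_tool, never from a script. Its argument "series" is one flat list of numbers, 5 for each row, row after row: the shift along the tool's x, y, z each as a share of 1000 mm, from -1 to 1, then the turn about the tool's z as a share of 0.5 rad, from -1 to 1, then the gripper command: -1 is shut, 1 is fully open, values between are in proportion. In form: [tx, ty, tz, yaw, grip, tx, ty, tz, yaw, grip, ...]. A call has 1 to 10 rows; each row is the pose to reach, as a shift and turn from the pose measured when the call began, along the tool's axes at that moment; what a row does not reach only later rows make up. A row lasts 1/12 s, in which the tool goes at most 41.7 mm and 7.16 degrees, less where a joint would pass 70% of its speed; a pose out of reach is approached as far as the arm can. A call with a number of a shift or a turn outside -1 to 1 is refused whole. A call with a gripper value outside its range is refused whole. The fingers move at their own pace and stop on an object; the grip force is fixed at half the most. Time passes only in rows, so rows that repeat a pose let the fingers close. It gives the time, the measured TCP pose, the force and the opening at its end, in the units of the state.
- manip.get_obs(): the state, without advancing time (a new reading comes with each control period).
- manip.get_image(name): name is "scene" or "side" or "wrist"; returns a dict with "frame" (400x640x3 uint8, red, green, blue), "fx", "fy", "cx", "cy" (pixels), "k1" (the pictures are not rectified: a ray, as slopes to the right and down, at radius r is drawn at 1 + k1 r^2 times it, then the intrinsics apply), "R" (3x3) and "t" (3): a world point X has camera coordinates R X + t; the wrist camera has in their place "tool_from_camera" (4x4, takes a point from camera to tool coordinates, whose origin is the TCP and whose axes are the flange's). Camera axes: x right, y down, z forward; pixel columns grow to the right and rows downward; lengths in m; the calibration is good to about 2 mm. A picture is of the moment at which its call begins: read the wrist's pose just before it. There is no depth.
- manip.hand_in(): hands the job in, once; it reports no verdict.
The state is a dict: "clock": time; "q": joint angles; "joint_vel": joint speeds; "effort": joint torques, N m; "tcp_pos": TCP position; "eef_rot": TCP orientation; "ft_force": force on the tool from outside, world axes, zero at the start; "wrist_torque": the same for the moment, N m; "gripper_width": opening from 0.0 (shut) to 1.0 (fully open).
Only numpy, scipy, OpenCV 4.12 (cv2) and the standard library are available. Lean on these libraries where they do the work, as an engineer would, in place of code of your own. Each camera call takes 0.05 s, during which the arm holds its last target.

## Task

In this perfume blending studio, stand the squat amber jar upright in the empty compartment of the large wooden box that holds the vials, then close that box with its own lid, the larger of the two wooden lids, so that the lid sits flat and fully home. Set both down rather than dropping them, and leave the tall bottle and the smaller lid where they are.

Things in the scene. Friction and masses are not known exactly. Their poses are not given: they have to be found in the camera images.
- bay (a point): centre of the floor, 6 mm above the table, of the empty compartment (66 mm along x, 140 mm along y) on the side of the large vial box nearest the robot. Its outer walls rise to the rim (75 mm above the table), its inner partitions to 51 mm, the vials beyond them to 57 mm. Axes as box_rim
- box_rim (a point): centre of the mouth (130 x 190 mm) of the large open wooden box that holds rows of small black-capped vials, level with the rim, 75 mm above the table. The box is 154 x 214 x 75 mm, walls 12 mm, and does not move. x: across the box, y: along its long side, z up
- jar_center (a point): centre (half-way up) of the squat amber jar with a black cap, 44 mm in diameter and 56 mm tall, about 110 g, loose, standing on the table. It is round: grip it across its sides at any yaw. Standing in the compartment its centre is 28 mm above bay. z up along its axis
- lid_grip (a point): middle of the handle bar (along y; 18 mm wide, 100 long, 16 high) of the larger wooden lid, loose, about 350 g, plate 162 x 222 x 10 mm (x, y, z). A panel 106 x 166 x 8 mm under the plate enters the box's mouth with 12 mm play all round. The point is 28 mm above the plate, 46 mm above the panel's underside; 38 mm above box_rim when home. Either way round fits
- small_lid_grip (a point): same point on the smaller wooden lid (plate 108 x 138 mm, handle bar 70 mm long, 56 mm tall overall), which belongs to a small empty box and is to be left alone
- bottle_center (a point): centre (half-way up) of the tall amber bottle with a black cap, 54 mm in diameter and 122 mm tall, which is to be left alone
There are look-alikes about, which are no part of the job. What is shaped like the part that bears jar_center but pink or yellow is not meant.

How it is judged:
On the way, in this order (a step that is already met when the one before it is completed fails the run):
1. the jar stands upright in the empty compartment, let go, with the lid not yet on (x of jar_center in the frame of bay between -0.025 and 0.025 m and y of jar_center in the frame of bay between -0.06 and 0.06 m and z of jar_center in the frame of bay between 0.022 and 0.034 m and angle between jar_center's own z axis and vertical below 0.17 rad and contact force between the fingers and jar below 0.1 N and distance between lid_grip and box_rim above 0.1 m), for 0.2 s.
2. the larger lid lies home on the box, let go (z of lid_grip in the frame of box_rim between 0.033 and 0.043 m and x of lid_grip in the frame of box_rim between -0.016 and 0.016 m and y of lid_grip in the frame of box_rim between -0.016 and 0.016 m and angle between lid_grip's own z axis and vertical below 0.06 rad and angle between the x axis of lid_grip and the x axis of box_rim, either way round below 0.2 rad and contact force between the fingers and lid below 0.1 N), for 0.2 s.
At the end, for the whole second after the job is handed in: the jar stands upright (within 10 degrees) on the floor of the compartment, and the larger lid lies flat (within 3 degrees) and home on the large box: height within 5 mm of seated, within 16 mm of centred each way and 11 degrees of the box's yaw; both at rest (x of jar_center in the frame of bay between -0.025 and 0.025 m and y of jar_center in the frame of bay between -0.06 and 0.06 m and z of jar_center in the frame of bay between 0.022 and 0.034 m and angle between jar_center's own z axis and vertical below 0.17 rad and z of lid_grip in the frame of box_rim between 0.033 and 0.043 m and x of lid_grip in the frame of box_rim between -0.016 and 0.016 m and y of lid_grip in the frame of box_rim between -0.016 and 0.016 m and angle between lid_grip's own z axis and vertical below 0.06 rad and angle between the x axis of lid_grip and the x axis of box_rim, either way round below 0.2 rad and linear speed of each of lid, jar below 0.02 m/s); the robot touches nothing.
It fails at once if the tall bottle is shifted more than 30 mm or tipped (distance of bottle_center from where it was at the start of the episode above 0.03 m or angle between bottle_center's own z axis and vertical above 0.3 rad).
It fails at once if the smaller lid is shifted more than 30 mm (distance of small_lid_grip from where it was at the start of the episode above 0.03 m).
It fails at once if the jar or the lid is dropped (falls free from more than about 25 mm) ((contact force between the fingers and jar below 0.1 N and linear speed of jar above 0.7 m/s) or (contact force between the fingers and lid below 0.1 N and linear speed of lid above 0.7 m/s)).
It fails at once if the jar is tipped by more than 45 degrees (angle between jar_center's own z axis and vertical above 0.8 rad).
It also fails if it takes over 69 s, if anything falls off the work surface, if the arm or the gripper's body presses on something with over 40 N, if the wrist force passes 120 N, or if a joint passes its speed limit or range.

## Working session

There is one attempt and no reset: what is moved stays moved. The work goes in short steps, Python scripts to look and compute and a tool call to move; the robot and the scene stay as the last step left them, time stands still between calls to the robot, and variables do not carry over. Pictures are saved under pics/ and viewed, and the job is handed in when it is done.

Besides the shell and the picture viewer there is one more tool, called after "Request:" as name(argument=value, ...) on one line, values as JSON. drive_tool: Moves the arm, as the interface text tells. Shift numbers are shares of 1000 mm and turn numbers shares of 0.5 rad, none past 1 either way. Its arguments: {"type":"object","properties":{"series":{"type":"array"}},"required":["series"]}

```bash
mkdir -p pics; ls; cat > h.py <<'E'
import numpy as np, cv2, pickle
from station import manip
def grab(n,tag):
    o=manip.get_obs(); im=manip.get_image(n)
    cv2.imwrite(f'pics/{tag}.png',im['frame'][:,:,::-1]); im['obs']=o
    pickle.dump(im,open(f'{tag}.pkl','wb')); return im
def rot(q):
    from scipy.spatial.transform import Rotation as R
    return R.from_quat([q[1],q[2],q[3],q[0]]).as_matrix()
def cam(im):
    if 'R' in im: R=np.array(im['R']);t=np.array(im['t']);return R.T,-R.T@t
    T=np.array(im['tool_from_camera']);o=im['obs'];Rw=rot(o['eef_rot'])
    return Rw@T[:3,:3], Rw@T[:3,3]+np.array(o['tcp_pos'])
def ray(im,u,v):
    xd=np.array([(u-im['cx'])/im['fx'],(v-im['cy'])/im['fy']]);x=xd.copy()
    for _ in range(30): x=xd/(1+im['k1']*(x@x))
    R,c=cam(im);d=R@np.array([x[0],x[1],1]);return c,d
def plane(im,u,v,z):
    c,d=ray(im,u,v);return c+d*(z-c[2])/d[2]
def proj(im,X):
    R,c=cam(im);p=R.T@(np.array(X)-c);x=p[:2]/p[2];x=x*(1+im['k1']*(x@x))
    return x*[im['fx'],im['fy']]+[im['cx'],im['cy']]
def load(t): return pickle.load(open(t+'.pkl','rb'))
E
python3 - <<'E'
from h import *
print(manip.get_obs(), manip.grip_point_offset)
for n in ['scene','side','wrist']:
    im=grab(n,n+'0'); print(n,cam(im),im['fx'],im['k1'])
E
```

```text
pics
{'clock': 0.0, 'q': array([ 1.36364433e+00,  3.85571595e-01,  6.64939594e-03, -5.00915775e-04,
       -1.19402859e+00, -2.58586226e-01]), 'joint_vel': array([-1.09069780e-03,  4.01858009e-04,  7.30353497e-05,  6.57261340e-04,
        2.63579804e-04,  2.15011728e-03]), 'effort': array([-4.54684932e-04, -3.90662313e+01,  1.87399864e+01,  4.21949565e+00,
        1.09090933e-02, -2.03216446e-04]), 'tcp_pos': array([0.28039708, 0.55789911, 0.22145948]), 'eef_rot': array([ 1.08285824e-03,  9.72986378e-01, -2.30859902e-01, -2.05013915e-04]), 'ft_force': array([ 0.05531539,  1.07638964, -0.25116026]), 'wrist_torque': array([0.0164571, 0.0339396, 0.0145307]), 'gripper_width': 0.9968052504989047} 0.0187
scene (array([[ 0.20897956,  0.51407867, -0.83189582],
       [ 0.97780172, -0.09661344,  0.18592913],
       [ 0.01520989, -0.85228455, -0.52285724]]), array([ 1.67940973, -0.2623011 ,  0.79616464])) 497.0828419744768 -0.09451247047026783
side (array([[-0.98879622, -0.10563943,  0.10546255],
       [-0.14818742,  0.60968591, -0.77866782],
       [ 0.01795899, -0.78557202, -0.61850956]]), array([0.48651327, 0.62624782, 0.59059706])) 386.78496120733257 -0.02854106831437139
wrist (array([[-0.4489927 , -0.86037208, -0.24117513],
       [-0.89353096,  0.43317946,  0.11814387],
       [ 0.00282443,  0.26854318, -0.96326351]]), array([0.34574359, 0.52543194, 0.38398826])) 319.6025641250331 -0.04230004899936185
```

View pics/scene0.png

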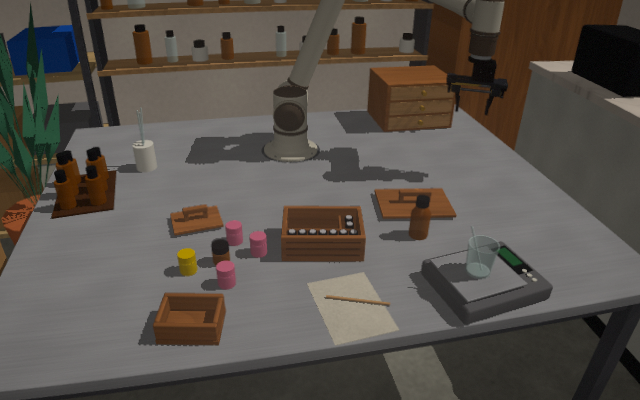

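View pics/side0.png

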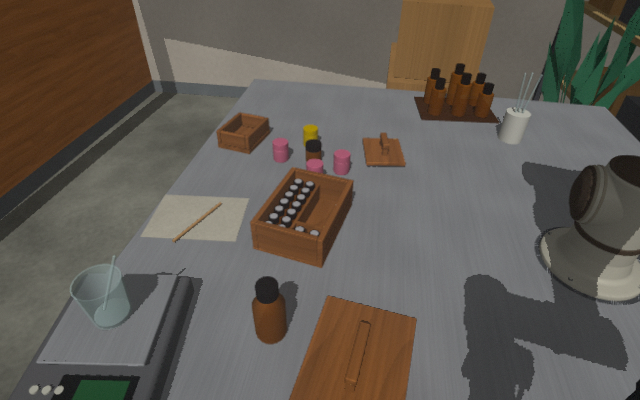

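View pics/wrist0.png

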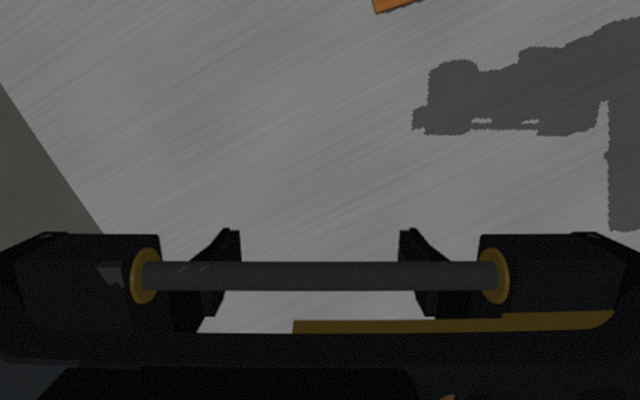

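The scene view shows the jar at about (221,252), with three pink jars at (235,233), (259,244) and (226,275) and a yellow one at (187,262). The box is near (322,232), the large lid (414,202) and the bottle (421,220). The side view shows the same layout from the other side. I'll zoom in next.

```bash
python3 - <<'E'
import cv2
a=cv2.imread('pics/scene0.png'); b=cv2.imread('pics/side0.png')
cv2.imwrite('pics/z1.png',cv2.resize(a[180:310,160:380],None,fx=3.6,fy=3.6,interpolation=2))
cv2.imwrite('pics/z2.png',cv2.resize(b[110:270,220:420],None,fx=3.7,fy=3.7,interpolation=2))
cv2.imwrite('pics/z3.png',cv2.resize(a[170:260,360:480],None,fx=6,fy=6,interpolation=2))
cv2.imwrite('pics/z4.png',cv2.resize(b[260:400,230:430],None,fx=4,fy=4,interpolation=2))
E
```

```text
(no output)
```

View pics/z1.png

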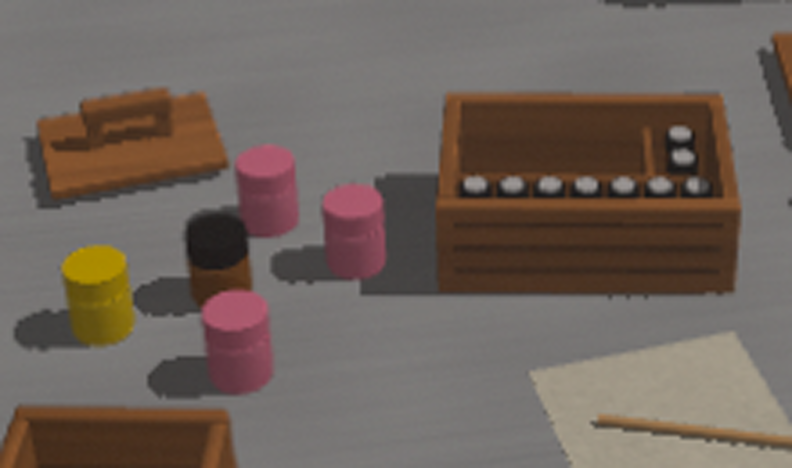

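View pics/z2.png

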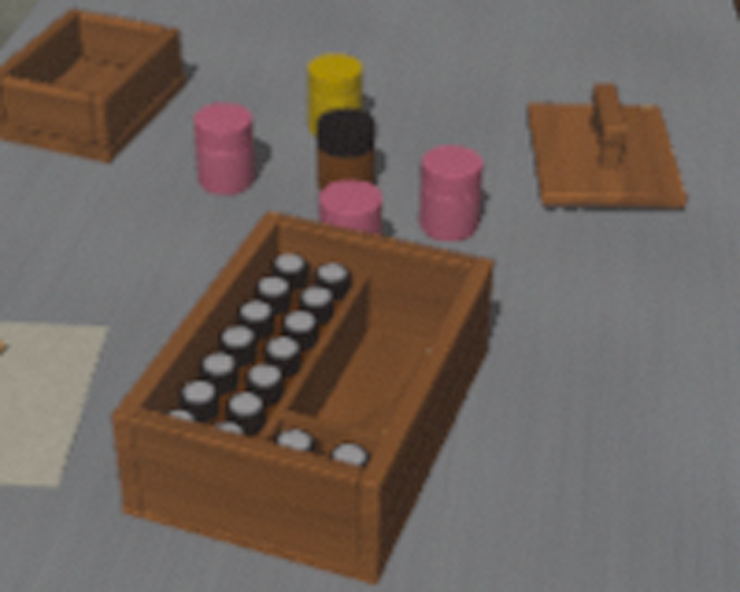

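View pics/z3.png

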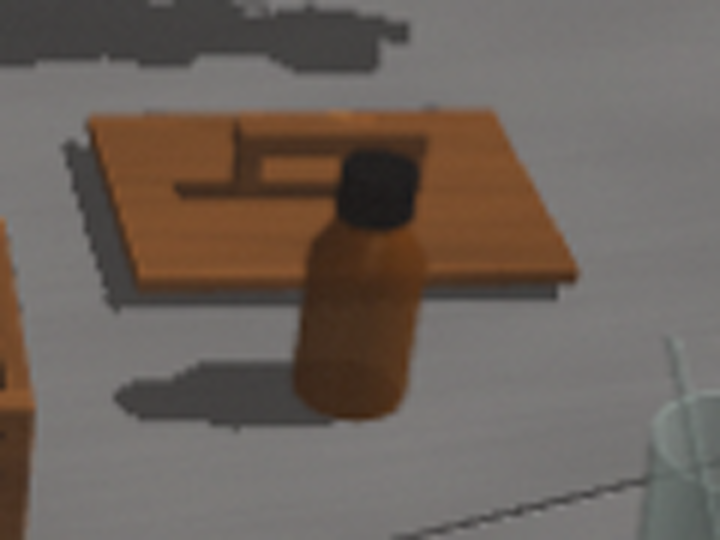

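View pics/z4.png

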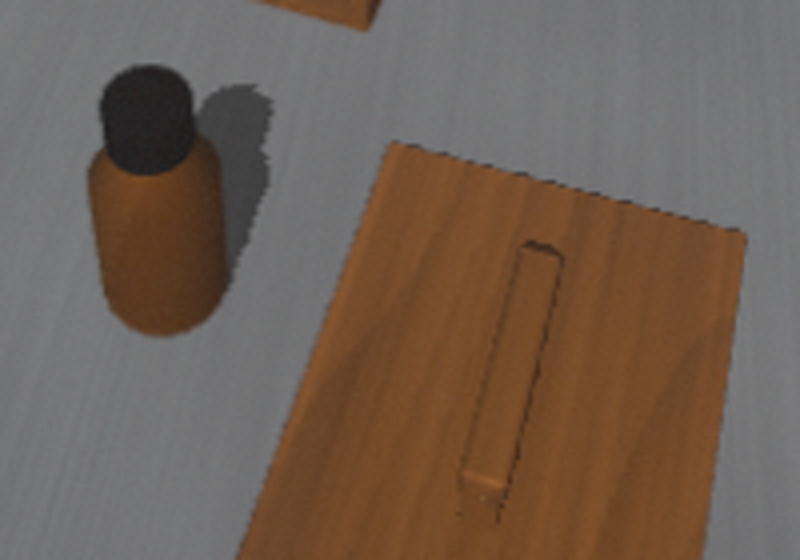

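```bash
python3 - <<'E'
from h import *
np.set_printoptions(precision=4,suppress=True)
s=load('scene0');d=load('side0')
z1=lambda p:(p[0]/3.6+160-.36,p[1]/3.6+180-.36)
z2=lambda p:(p[0]/3.7+220-.36,p[1]/3.7+110-.36)
z3=lambda p:(p[0]/6+360-.4,p[1]/6+170-.4)
z4=lambda p:(p[0]/4+230-.4,p[1]/4+260-.4)
for n,a,b in [('jar',(218,226),(346,130)),('yel',(96,266),(335,72)),('pA',(267,162),(451,167)),('pB',(353,203),(351,199)),('pC',(237,309),(224,122))]:
    print(n,plane(s,*z1(a),.056)[:2],plane(d,*z2(b),.056)[:2])
print('rim')
print([plane(s,*z1(p),.075)[:2] for p in [(446,95),(721,95),(736,206),(439,206)]])
print([plane(d,*z2(p),.075)[:2] for p in [(272,215),(493,262),(378,483),(120,415)]])
print('lid')
print([plane(s,*z3(p),.018)[:2] for p in [(90,117),(492,112),(578,273),(138,280)]])
print('bar', [plane(d,*z4(p),.054)[:2] for p in [(541,250),(482,480)]])
print('barS', [plane(s,*z3(p),.054)[:2] for p in [(238,127),(427,138)]])
print('lidcorner side',[plane(d,*z4(p),.018)[:2] for p in [(392,142),(746,233)]])
print('bottle', plane(s,*z3((380,165)),.122)[:2],plane(d,*z4((150,88)),.122)[:2])
print('small lid bar', [plane(s,*z1(p),.054)[:2] for p in [(85,100),(170,92)]])
print('small lid plate', [plane(s,*z1(p),.018)[:2] for p in [(40,120),(207,95),(226,158),(53,187)]])
E
```

```text
jar [ 0.6288 -0.284 ] [ 0.6337 -0.2778]
yel [ 0.6607 -0.3684] [ 0.6568 -0.3645]
pA [ 0.5534 -0.2446] [ 0.5521 -0.2403]
pB [ 0.6182 -0.1874] [ 0.6151 -0.187 ]
pC [ 0.7258 -0.2758] [ 0.7243 -0.2733]
rim
[array([ 0.5145, -0.1038]), array([0.5537, 0.1047]), array([0.6993, 0.0738]), array([ 0.6602, -0.1307])]
[array([ 0.6578, -0.1304]), array([ 0.5121, -0.1029]), array([0.554 , 0.1024]), array([0.6989, 0.074 ])]
lid
[array([0.3739, 0.2084]), array([0.408 , 0.4241]), array([0.5666, 0.3994]), array([0.5319, 0.183 ])]
bar [array([0.4612, 0.2548]), array([0.476 , 0.3527])]
barS [array([0.4578, 0.2575]), array([0.4858, 0.3483])]
lidcorner side [array([0.5302, 0.1837]), array([0.3719, 0.2074])]
bottle [0.6141 0.2615] [0.6175 0.2539]
small lid bar [array([ 0.4354, -0.3803]), array([ 0.4356, -0.3139])]
small lid plate [array([ 0.3998, -0.4216]), array([ 0.3858, -0.2862]), array([ 0.484, -0.275]), array([ 0.5001, -0.4078])]
```

```bash
cat >> h.py <<'E'
def go(x,y,z,jaw=None):
    o=manip.get_obs();R=rot(o['eef_rot']);p=np.array(o['tcp_pos'])
    s=R.T@(np.array([x,y,z])-p)
    a=np.degrees(np.arctan2(R[1,1],R[0,1]))
    t=0 if jaw is None else -(((jaw-a)+90)%180-90)
    print('t',o['clock'].__round__(2),'pos',p.round(4),'jaw',round(a,2),'zax',R[:,2].round(4),'F',np.round(o['ft_force'],1),'w',round(o['gripper_width'],3),'q6',o['q'][5].round(2))
    print('shift',s.round(4),'yaw share',round(np.radians(t)/.5,3))
E
python3 - <<'E'
from h import *
s=load('scene0')
z1=lambda p:(p[0]/3.6+160-.36,p[1]/3.6+180-.36)
c=np.array([.6068,-.0139]);yaw=-.193
R=np.array([[np.cos(yaw),-np.sin(yaw)],[np.sin(yaw),np.cos(yaw)]])
for p in [(646,130),(650,175)]: print(R.T@(plane(s,*z1(p),.051)[:2]-c))
go(.631,-.281,.2,52)
E
```

```text
[-0.06190359  0.04831737]
[2.36319650e-05 4.81257551e-02]
t 0.15 pos [0.2805 0.558  0.2217] jaw -116.69 zax [-6.0e-04 -1.6e-03 -1.0e+00] F [-0.  -0.8 -0.3] w 1.003 q6 -0.26
shift [0.69   0.5921 0.0228] yaw share 0.395
```

Request:
drive_tool(series=[0.69,0.592,0.0,0.395,1,0.69,0.592,0.0,0.395,1,0.69,0.592,0.0,0.395,1,0.69,0.592,0.0,0.395,1,0.69,0.592,0.0,0.395,1,0.69,0.592,0.0,0.395,1,0.69,0.592,0.0,0.395,1,0.69,0.592,0.0,0.395,1,0.69,0.592,0.0,0.395,1,0.69,0.592,0.0,0.395,1])

```text
clock: 0.98
tcp_pos: [0.4413, 0.1719, 0.2227]
eef_rot: [0.001, 0.946, -0.325, -0.0]
ft_force: [1.2, 0.3, -0.1]
gripper_width: 0.997
```

```bash
python3 -c "
from h import *
go(.631,-.281,.21,52)"
```

```text
t 0.98 pos [0.4413 0.1719 0.2227] jaw -127.98 zax [-5.0e-04 -1.3e-03 -1.0e+00] F [ 1.2  0.3 -0.1] w 0.997 q6 0.19
shift [0.4283 0.2402 0.0132] yaw share 0.001
```

Request:
drive_tool(series=[0.428,0.24,0.0,0,1,0.428,0.24,0.0,0,1,0.428,0.24,0.0,0,1,0.428,0.24,0.0,0,1,0.428,0.24,0.0,0,1,0.428,0.24,0.0,0,1,0.428,0.24,0.0,0,1,0.428,0.24,0.0,0,1,0.428,0.24,0.0,0,1,0.428,0.24,0.0,0,1])

```text
clock: 1.82
tcp_pos: [0.6019, -0.2127, 0.2228]
eef_rot: [0.001, 0.946, -0.326, -0.0]
ft_force: [1.4, 0.7, 0.4]
gripper_width: 1.002
```

Request:
drive_tool(series=[0.09,0.06,0,0,1,0.09,0.06,0,0,1,0.09,0.06,0,0,1])

```text
clock: 2.07
tcp_pos: [0.636, -0.319, 0.2215]
eef_rot: [0.001, 0.945, -0.327, -0.001]
ft_force: [0.4, 1.2, 1.1]
gripper_width: 0.999
```

```bash
python3 -c "
from h import *
go(.631,-.281,.12,52)
grab('wrist','w1')"
```

```text
t 2.07 pos [ 0.636  -0.319   0.2215] jaw -128.13 zax [-0.0025 -0.0012 -1.    ] F [0.4 1.2 1.1] w 0.999 q6 1.14
shift [-0.0273 -0.0271  0.1015] yaw share -0.004
```

View pics/w1.png

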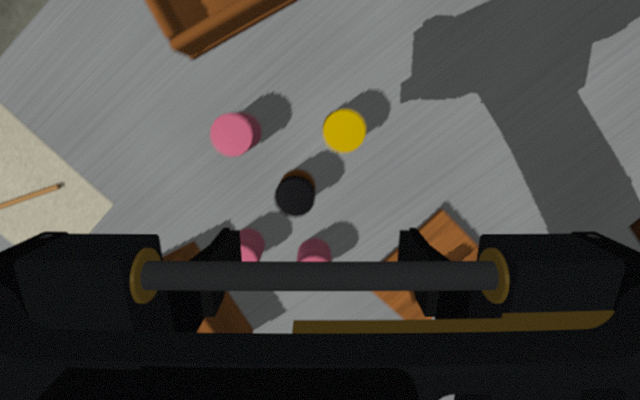

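The wrist view shows the jar's black cap at (295,195). The pink jars are at (235,134), (250,245) and (315,250), and the yellow one at (345,130). I'll move above the jar and cross-check its position.

```bash
python3 -c "
from h import *
im=load('w1');print(plane(im,295,194,.056),plane(im,345,130,.056),plane(im,235,134,.056))
go(.631,-.281,.12,52)"
```

```text
[ 0.63917596 -0.28994876  0.056     ] [ 0.65982561 -0.37188911  0.056     ] [ 0.72555129 -0.28196078  0.056     ]
t 2.12 pos [ 0.6365 -0.3225  0.2205] jaw -128.31 zax [-0.0026 -0.0027 -1.    ] F [ 3.  -2.   1.5] w 0.996 q6 1.14
shift [-0.03   -0.0295  0.1004] yaw share -0.011
```

Request:
drive_tool(series=[-0.03,-0.03,0.03,0,1,-0.03,-0.03,0.03,0,1,-0.03,-0.03,0.03,0,1,-0.03,-0.03,0.03,0,1,-0.03,-0.03,0.03,0,1])

```text
clock: 2.53
tcp_pos: [0.6324, -0.2806, 0.1918]
eef_rot: [0.002, 0.945, -0.328, 0.0]
ft_force: [0.3, -0.7, -0.5]
gripper_width: 0.999
```

```bash
python3 -c "
from h import *
go(.631,-.281,.12,52)
grab('wrist','w2')"
```

```text
t 2.53 pos [ 0.6324 -0.2806  0.1918] jaw -128.27 zax [-4.0e-04 -3.9e-03 -1.0e+00] F [ 0.3 -0.7 -0.5] w 0.999 q6 1.08
shift [-0.001   0.0009  0.0718] yaw share -0.009
```

View pics/w2.png

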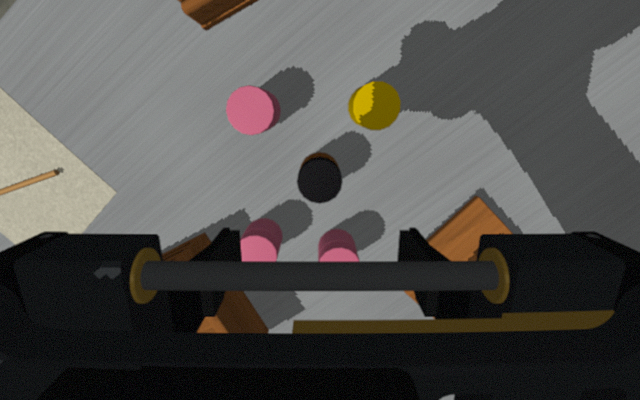

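The cap is at (320,180), centred laterally between the fingers.

```bash
python3 -c "
from h import *
im=load('w2')
f=im['frame'].astype(int); 
m=(f.max(2)<48).astype('uint8'); m[:145]=0;m[215:]=0;m[:,:280]=0;m[:,360:]=0
n,l,st,ce=cv2.connectedComponentsWithStats(m);k=1+st[1:,4].argmax();print(st[k],ce[k])
x,y,w,h,_=st[k]
print(plane(im,x+w/2,y+h/2,.056),plane(im,320,180,.056),plane(im,375,105,.056),plane(im,252,110,.056))
go(.633,-.281,.05,52)"
```

```text
[ 298  156   44   47 1584] [319.37815657 178.91224747]
[ 0.63709979 -0.28648752  0.056     ] [ 0.63671632 -0.28618568  0.056     ] [ 0.66037833 -0.36793833  0.056     ] [ 0.72574523 -0.27801288  0.056     ]
t 2.58 pos [ 0.6324 -0.2807  0.192 ] jaw -128.28 zax [ 1.0e-04 -3.8e-03 -1.0e+00] F [0.8 0.3 0.4] w 0.997 q6 1.08
shift [ 0.0003 -0.0006  0.142 ] yaw share -0.01
```

```bash
python3 -c "
from h import *
go(.6345,-.283,.012,52)"
```

```text
t 2.58 pos [ 0.6324 -0.2807  0.192 ] jaw -128.28 zax [ 1.0e-04 -3.8e-03 -1.0e+00] F [0.8 0.3 0.4] w 0.997 q6 1.08
shift [ 0.0026 -0.      0.18  ] yaw share -0.01
```

Request:
drive_tool(series=[0.0026,0,0.04,0,1,0.0026,0,0.08,0,1,0.0026,0,0.11,0,1,0.0026,0,0.135,0,1,0.0026,0,0.155,0,1,0.0026,0,0.17,0,1,0.0026,0,0.178,0,1,0.0026,0,0.18,0,1,0.0026,0,0.18,0,1])

```text
clock: 3.33
tcp_pos: [0.635, -0.2834, 0.0124]
eef_rot: [0.002, 0.945, -0.328, 0.001]
ft_force: [-0.4, -1.2, -0.3]
gripper_width: 0.996
```

```bash
python3 -c "
from h import *
go(.6345,-.283,.012,52);grab('wrist','w3')"
```

```text
t 3.33 pos [ 0.635  -0.2834  0.0124] jaw -128.28 zax [ 9.0e-04 -4.2e-03 -1.0e+00] F [-0.4 -1.2 -0.3] w 0.996 q6 1.09
shift [-0.0007 -0.      0.0004] yaw share -0.01
```

View pics/w3.png

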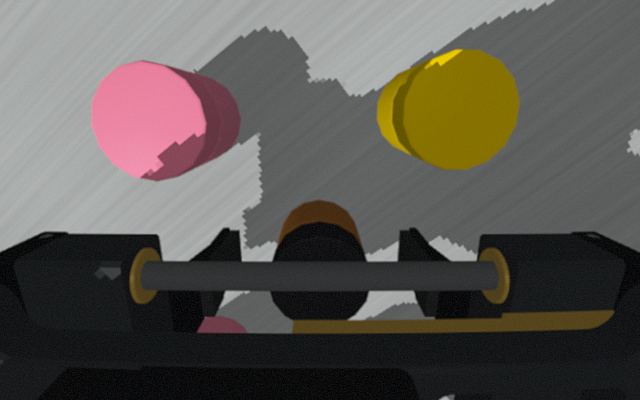

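The jar is centred between the fingers at x≈320. I'll close on it.

Request:
drive_tool(series=[0,0,0,0,-1,0,0,0,0,-1,0,0,0,0,-1,0,0,0,0,-1,0,0,0,0,-1,0,0,0,0,-1,0,0,0,0,-1,0,0,0,0,-1])

```text
clock: 4.05
tcp_pos: [0.6354, -0.2835, 0.0132]
eef_rot: [0.002, 0.945, -0.328, 0.002]
ft_force: [-0.4, 0.1, 0.6]
gripper_width: 0.5
```

Request:
drive_tool(series=[0,0,-0.015,0,-1,0,0,-0.04,0,-1,0,0,-0.075,0,-1,0,0,-0.11,0,-1,0,0,-0.14,0,-1,0,0,-0.16,0,-1,0,0,-0.16,0,-1])

```text
clock: 4.63
tcp_pos: [0.6377, -0.2837, 0.1795]
eef_rot: [0.002, 0.945, -0.327, 0.007]
ft_force: [0.6, -0.6, -1.0]
gripper_width: 0.497
```

```bash
python3 -c "
from h import *
go(.5706,-.0323,.17,78.9);grab('wrist','w4')"
```

```text
t 4.63 pos [ 0.6377 -0.2837  0.1795] jaw -128.23 zax [ 0.0123 -0.0082 -0.9999] F [ 0.6 -0.6 -1. ] w 0.497 q6 1.09
shift [-0.2084 -0.156   0.0066] yaw share -0.947
```

View pics/w4.png

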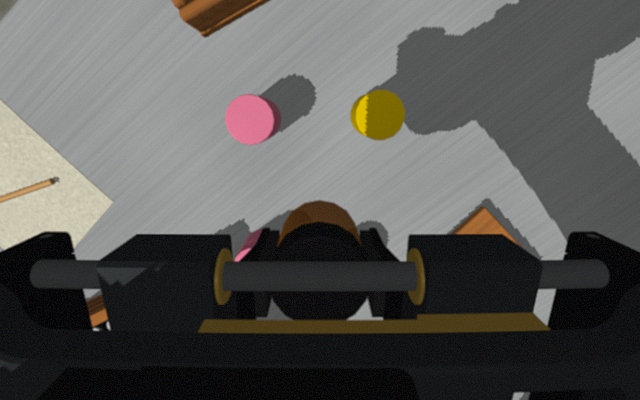

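The jar is held, with the gripper at 0.497 (43 mm). I'll carry it to the bay.

Request:
drive_tool(series=[-0.03,-0.022,0,-0.2,-1,-0.06,-0.045,0,-0.4,-1,-0.09,-0.067,0,-0.6,-1,-0.12,-0.09,0,-0.8,-1,-0.15,-0.112,0,-0.947,-1,-0.18,-0.135,0,-0.947,-1,-0.2,-0.15,0,-0.947,-1,-0.2084,-0.156,0,-0.947,-1,-0.2084,-0.156,0,-0.947,-1,-0.2084,-0.156,0,-0.947,-1])

```text
clock: 5.52
tcp_pos: [0.5686, -0.0314, 0.1728]
eef_rot: [0.003, 0.995, -0.097, 0.003]
ft_force: [-0.8, -0.0, -0.5]
gripper_width: 0.501
```

```bash
python3 -c "
from h import *
go(.5706,-.0323,.1,78.9);grab('wrist','w5');grab('scene','s5');grab('side','d5')
a=cv2.imread('pics/d5.png');cv2.imwrite('pics/d5z.png',cv2.resize(a[90:300,200:420],None,fx=2.8,fy=2.8))"
```

```text
t 5.52 pos [ 0.5686 -0.0314  0.1728] jaw -101.09 zax [ 0.0051 -0.0062 -1.    ] F [-0.8 -0.  -0.5] w 0.501 q6 1.14
shift [0.0017 0.0002 0.0728] yaw share 0.0
```

View pics/w5.png

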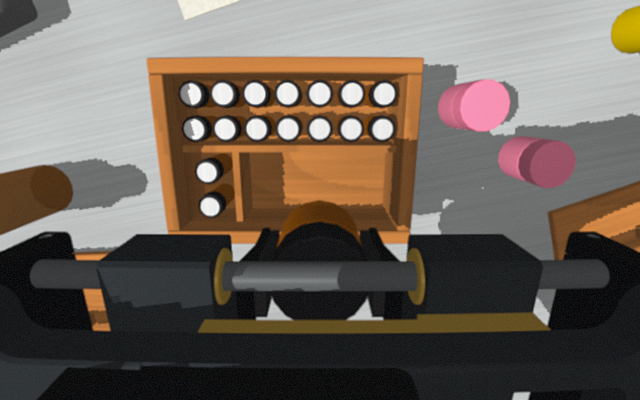

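View pics/d5z.png

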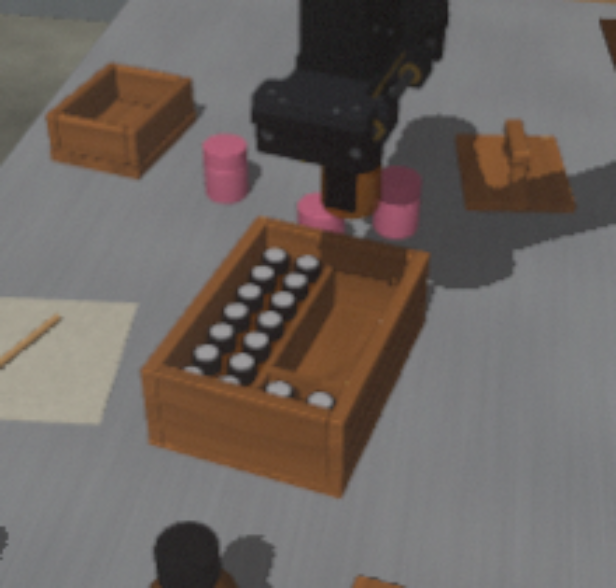

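The wrist view shows the box's far outer corners at (148,58) and (423,58), and the bay running across u≈240–400. I'll compare this with the box estimate.

```bash
python3 -c "
from h import *
im=load('w5')
c=np.array([.6068,-.0139]);yaw=-.193
R=np.array([[np.cos(yaw),-np.sin(yaw)],[np.sin(yaw),np.cos(yaw)]])
for p in [(148,58),(423,58),(409,242)]:
  X=plane(im,*p,.075)[:2];print(X,R.T@(X-c))
for p in [(237,152),(405,150)]: print(R.T@(plane(im,*p,.051)[:2]-c))
go(.5706,-.0323,.0165,78.9)"
```

```text
[0.70334521 0.07558762] [0.07758859 0.10634388]
[ 0.66219201 -0.13132763] [ 0.07688665 -0.10462296]
[ 0.51343872 -0.1021501 ] [-0.07470114 -0.10451865]
[0.00183816 0.0479745 ]
[ 0.00348253 -0.10181961]
t 5.67 pos [ 0.5693 -0.0326  0.1733] jaw -101.24 zax [ 0.0064 -0.006  -1.    ] F [ 0.2 -0.5 -0.7] w 0.499 q6 1.14
shift [ 1.000e-04 -1.300e-03  1.568e-01] yaw share -0.005
```

Request:
drive_tool(series=[0,-0.001,0.035,0,-1,0,-0.001,0.065,0,-1,0,-0.001,0.09,0,-1,0,-0.001,0.11,0,-1,0,-0.001,0.125,0,-1,0,-0.001,0.138,0,-1,0,-0.001,0.146,0,-1,0,-0.001,0.151,0,-1,0,-0.001,0.153,0,-1,0,-0.001,0.153,0,-1])

```text
clock: 6.5
tcp_pos: [0.5707, -0.0329, 0.0203]
eef_rot: [0.003, 0.995, -0.098, 0.004]
ft_force: [-0.6, 0.7, -0.9]
gripper_width: 0.5
```

```bash
python3 -c "
from h import *
go(.5706,-.0323,.0195,78.9)"
```

```text
t 6.5 pos [ 0.5707 -0.0329  0.0203] jaw -101.27 zax [ 0.0065 -0.0061 -1.    ] F [-0.6  0.7 -0.9] w 0.5 q6 1.14
shift [-0.0002 -0.0006  0.0008] yaw share -0.006
```

Next I lower it 1 mm more, open partway to 60 mm (command 0.38), and retreat.

Request:
drive_tool(series=[0,0,0.001,0,-1,0,0,0.001,0,-1,0,0,0.001,0,0.1,0,0,0.001,0,0.38,0,0,0.001,0,0.38,0,0,0.001,0,0.38,0,0,0.001,0,0.38,0,0,0.001,0,0.38])

```text
clock: 7.17
tcp_pos: [0.5707, -0.0329, 0.0194]
eef_rot: [0.003, 0.995, -0.098, 0.004]
ft_force: [-0.4, -0.0, 0.1]
gripper_width: 0.683
```

Request:
drive_tool(series=[0,0,-0.01,0,0.38,0,0,-0.03,0,0.38,0,0,-0.06,0,0.38,0,0,-0.1,0,0.38,0,0,-0.14,0,0.38,0,0,-0.17,0,0.38,0,0,-0.18,0,0.38,0,0,-0.18,0,0.38])

```text
clock: 7.83
tcp_pos: [0.5714, -0.0316, 0.204]
eef_rot: [0.002, 0.995, -0.098, 0.008]
ft_force: [1.0, 0.6, -0.3]
gripper_width: 0.69
```

```bash
python3 -c "
from h import *
go(.469,.3037,.2,171);grab('side','d6')
a=cv2.imread('pics/d6.png');cv2.imwrite('pics/d6z.png',cv2.resize(a[90:300,200:420],None,fx=2.8,fy=2.8))"
```

```text
t 7.83 pos [ 0.5714 -0.0316  0.204 ] jaw -101.25 zax [ 0.0153 -0.0047 -0.9999] F [ 1.   0.6 -0.3] w 0.69 q6 1.14
shift [-0.1658 -0.3089  0.0008] yaw share 3.063
```

View pics/d6z.png

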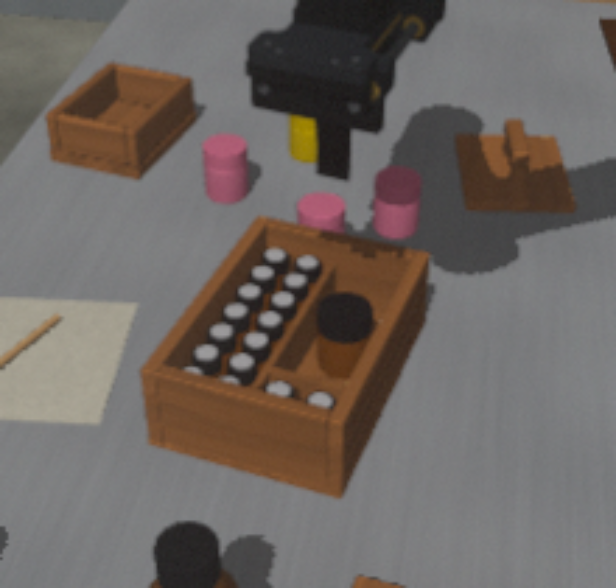

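The jar stands upright in the compartment. Next is the lid, so I check the joints before turning.

```bash
python3 -c "
from h import *
print(np.round(manip.get_obs()['q'],3)); print(np.round([load(t)['obs']['q'] for t in ['w4','w5']],3))"
```

```text
[ 0.232  0.304 -0.172  0.008 -1.086  1.138]
[[-0.185  0.53   0.133  0.006 -1.16   1.086]
 [ 0.233  0.329 -0.212  0.008 -1.027  1.14 ]]
```

Request:
drive_tool(series=[-0.02,-0.035,0,0.25,0.38,-0.04,-0.07,0,0.5,0.38,-0.055,-0.105,0,0.75,0.38,-0.075,-0.14,0,1,0.38,-0.095,-0.175,0,1,0.38])

```text
clock: 8.3
tcp_pos: [0.5118, 0.1508, 0.197]
eef_rot: [0.002, 0.939, -0.344, 0.004]
ft_force: [0.6, -0.2, 0.1]
gripper_width: 0.693
```

```bash
python3 -c "
from h import *
go(.469,.3037,.2,171)"
```

```text
t 8.3 pos [0.5118 0.1508 0.197 ] jaw -130.27 zax [ 0.0054 -0.0073 -1.    ] F [ 0.6 -0.2  0.1] w 0.693 q6 0.27
shift [-0.1314 -0.089  -0.0043] yaw share 2.05
```

Request:
drive_tool(series=[-0.03,-0.02,0,0.25,0.38,-0.06,-0.04,0,0.5,0.38,-0.09,-0.06,0,0.75,0.38,-0.12,-0.08,0,1,0.38,-0.13,-0.089,0,1,0.38])

```text
clock: 8.72
tcp_pos: [0.4678, 0.3054, 0.193]
eef_rot: [0.004, 0.824, -0.566, 0.004]
ft_force: [0.4, -0.2, -0.1]
gripper_width: 0.684
```

Request:
drive_tool(series=[0,0,0,0.25,0.38,0,0,0,0.5,0.38,0,0,0,0.75,0.38,0,0,0,1,0.38,0,0,0,1,0.38,0,0,0,1,0.38])

```text
clock: 9.22
tcp_pos: [0.467, 0.3047, 0.191]
eef_rot: [-0.004, -0.659, 0.752, -0.004]
ft_force: [0.4, 0.8, 0.1]
gripper_width: 0.689
```

```bash
python3 -c "
from h import *
go(.469,.3037,.1,171);grab('wrist','w7');grab('side','d7')"
```

```text
t 9.22 pos [0.467  0.3047 0.191 ] jaw 172.52 zax [-8.000e-04 -1.270e-02 -9.999e-01] F [0.4 0.8 0.1] w 0.689 q6 -1.01
shift [-0.0004 -0.002   0.091 ] yaw share 0.053
```

View pics/w7.png

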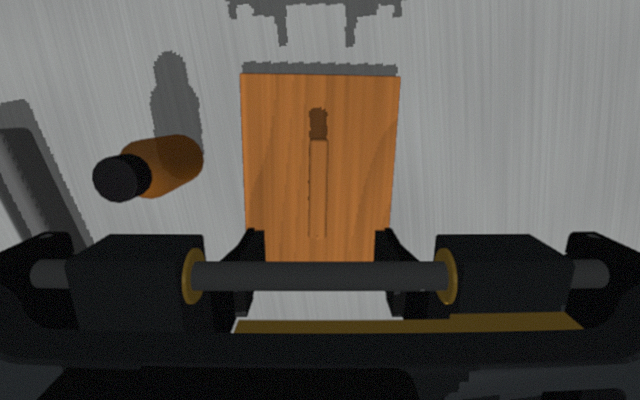

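View pics/d7.png

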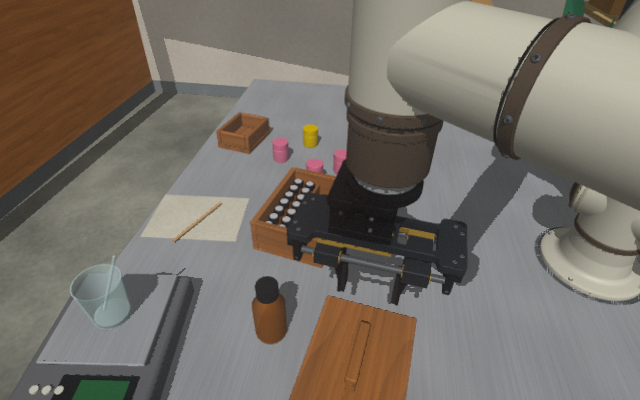

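The wrist view shows the handle bar from (318,140) to (318,238), roughly on the tool's centre line. I'll triangulate it.

```bash
python3 -c "
from h import *
im=load('w7')
print([plane(im,*p,.054) for p in [(318,140),(317,237)]])
print([plane(im,*p,.018) for p in [(242,74),(400,77)]])
print(proj(load('d7'),[.467,.3047,.191]))
go(.469,.3037,.027,171)"
```

```text
[array([0.46150192, 0.25850062, 0.054     ]), array([0.47510856, 0.35397519, 0.054     ])]
[array([0.52854394, 0.18676596, 0.018     ]), array([0.37265727, 0.21002122, 0.018     ])]
[367.49295419 292.23715045]
t 9.32 pos [0.4674 0.305  0.1919] jaw 172.49 zax [ 5.000e-04 -1.150e-02 -9.999e-01] F [-0.2  0.4 -0.3] w 0.684 q6 -1.01
shift [-0.0008 -0.0014  0.1649] yaw share 0.052
```

Request:
drive_tool(series=[-0.0005,-0.001,0.035,0.05,0.38,-0.0005,-0.0015,0.07,0.05,0.38,-0.0005,-0.0015,0.1,0.05,0.38,-0.0005,-0.0015,0.125,0.05,0.38,-0.0005,-0.0015,0.145,0.05,0.38,-0.0005,-0.0015,0.157,0.05,0.38,-0.0005,-0.0015,0.163,0.05,0.38,-0.0005,-0.0015,0.165,0.05,0.38,-0.0005,-0.0015,0.165,0.05,0.38])

```text
clock: 10.07
tcp_pos: [0.4691, 0.3034, 0.0268]
eef_rot: [-0.004, -0.65, 0.76, -0.005]
ft_force: [-0.0, 0.1, 1.4]
gripper_width: 0.691
```

```bash
python3 -c "
from h import *
go(.469,.3045,.027,171);grab('wrist','w8')"
```

```text
t 10.07 pos [0.4691 0.3034 0.0268] jaw 171.1 zax [ 4.000e-04 -1.180e-02 -9.999e-01] F [-0.   0.1  1.4] w 0.691 q6 -1.03
shift [-0.0011  0.0003 -0.0002] yaw share 0.003
```

View pics/w8.png

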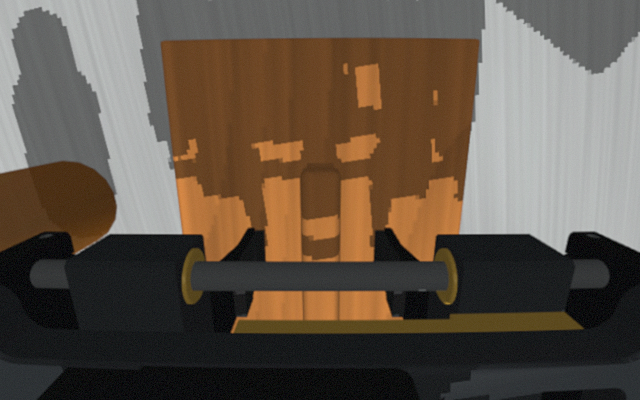

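The bar lies centred between the fingers at u≈320. I'll close and lift a little.

Request:
drive_tool(series=[0,0,0,0,-1,0,0,0,0,-1,0,0,0,0,-1,0,0,0,0,-1,0,0,0,0,-1,0,0,0,0,-1,0,0,0,0,-1,0,0,0,0,-1])

```text
clock: 10.78
tcp_pos: [0.4693, 0.3037, 0.0275]
eef_rot: [-0.003, -0.65, 0.76, -0.004]
ft_force: [-1.0, -0.8, 0.5]
gripper_width: 0.206
```

Request:
drive_tool(series=[0,0,-0.01,0,-1,0,0,-0.025,0,-1,0,0,-0.045,0,-1,0,0,-0.075,0,-1,0,0,-0.105,0,-1,0,0,-0.13,0,-1,0,0,-0.14,0,-1,0,0,-0.14,0,-1])

```text
clock: 11.45
tcp_pos: [0.4701, 0.3063, 0.1703]
eef_rot: [-0.0, -0.65, 0.76, -0.004]
ft_force: [0.1, 0.3, -2.2]
gripper_width: 0.201
```

```bash
python3 -c "
from h import *
go(.6068,-.0139,.17,-11.06);grab('side','d9')"
```

```text
t 11.45 pos [0.4701 0.3063 0.1703] jaw 171.11 zax [ 0.005  -0.0066 -1.    ] F [ 0.1  0.3 -2.2] w 0.201 q6 -1.03
shift [ 0.2952 -0.1845  0.0031] yaw share 0.076
```

View pics/d9.png

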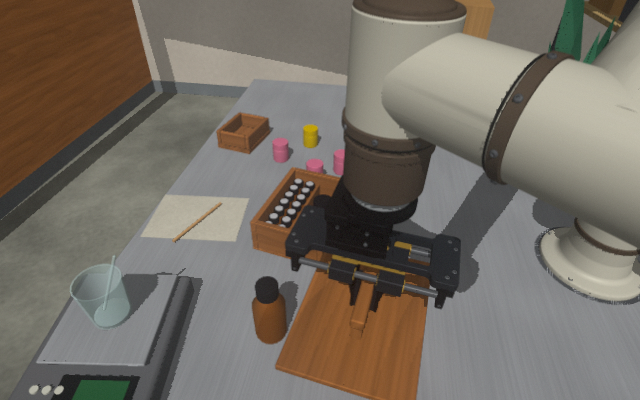

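The lid is held by its bar. I'll raise it another 45 mm to clear the bottle, then carry it across.

Request:
drive_tool(series=[0,0,-0.02,0,-1,0,0,-0.04,0,-1,0.02,-0.012,-0.045,0.076,-1,0.045,-0.028,-0.045,0.076,-1,0.075,-0.047,-0.045,0.076,-1,0.105,-0.066,-0.045,0.076,-1,0.135,-0.085,-0.045,0.076,-1,0.165,-0.104,-0.045,0.076,-1,0.195,-0.122,-0.045,0.076,-1,0.22,-0.138,-0.045,0.076,-1])

```text
clock: 12.33
tcp_pos: [0.57, 0.0646, 0.2121]
eef_rot: [-0.005, -0.635, 0.773, -0.003]
ft_force: [0.5, 1.5, -1.7]
gripper_width: 0.202
```

```bash
python3 -c "
from h import *
go(.6068,-.0139,.21,-11.06)"
```

```text
t 12.33 pos [0.57   0.0646 0.2121] jaw 168.83 zax [-0.0045 -0.0109 -0.9999] F [ 0.5  1.5 -1.7] w 0.202 q6 -0.6
shift [ 0.0698 -0.0513  0.0028] yaw share -0.004
```

Request:
drive_tool(series=[0.025,-0.018,0,0,-1,0.045,-0.033,0,0,-1,0.06,-0.044,0,0,-1,0.068,-0.05,0,0,-1,0.07,-0.051,0,0,-1,0.07,-0.051,0,0,-1,0.07,-0.051,0,0,-1])

```text
clock: 12.92
tcp_pos: [0.6057, -0.0132, 0.2118]
eef_rot: [-0.006, -0.635, 0.772, -0.002]
ft_force: [-0.5, 0.2, -2.8]
gripper_width: 0.206
```

```bash
python3 -c "
from h import *
go(.6068,-.0139,.14,-11.06);grab('side','d10');grab('scene','s10');grab('wrist','w10')
cv2.imwrite('pics/m10.png',np.vstack([cv2.resize(cv2.imread('pics/d10.png')[100:300,150:470],None,fx=2,fy=1.5*1.0) if 0 else cv2.imread('pics/d10.png')[90:310,150:450],cv2.imread('pics/s10.png')[100:320,180:480]]))"
```

```text
t 12.92 pos [ 0.6057 -0.0132  0.2118] jaw 168.86 zax [-0.0065 -0.0108 -0.9999] F [-0.5  0.2 -2.8] w 0.206 q6 -0.45
shift [-0.0004 -0.0015  0.0718] yaw share -0.003
```

View pics/m10.png

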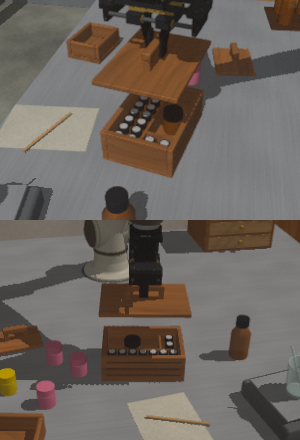

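View pics/w10.png

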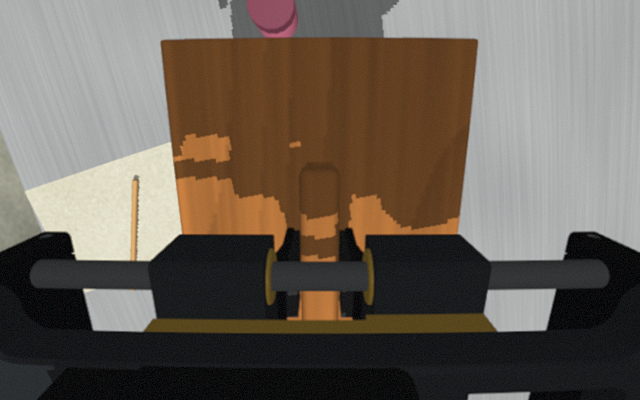

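The lid hangs level over the box with no slip: its far edge is at v=40 both before and after the carry. I'll descend in stages.

Request:
drive_tool(series=[0,-0.001,0.02,0,-1,0,-0.0015,0.045,0,-1,0,-0.002,0.065,0,-1,0,-0.002,0.08,0,-1,0,-0.002,0.09,0,-1,0,-0.002,0.096,0,-1,0,-0.002,0.098,0,-1,0,-0.002,0.098,0,-1])

```text
clock: 13.73
tcp_pos: [0.6079, -0.014, 0.1151]
eef_rot: [-0.005, -0.636, 0.772, -0.003]
ft_force: [0.8, -0.3, -1.9]
gripper_width: 0.2
```

```bash
python3 -c "
from h import *
go(.607,-.0137,.095,-11.06);grab('side','d11');grab('scene','s11')
cv2.imwrite('pics/m11.png',cv2.resize(np.hstack([cv2.imread('pics/d11.png')[130:300,220:400],cv2.imread('pics/s11.png')[150:320,230:410]]),None,fx=2.2,fy=2.2))"
```

```text
t 13.73 pos [ 0.6079 -0.014   0.1151] jaw 168.95 zax [-0.0041 -0.0108 -0.9999] F [ 0.8 -0.3 -1.9] w 0.2 q6 -0.45
shift [-0.0004  0.0009  0.0201] yaw share 0.0
```

View pics/m11.png

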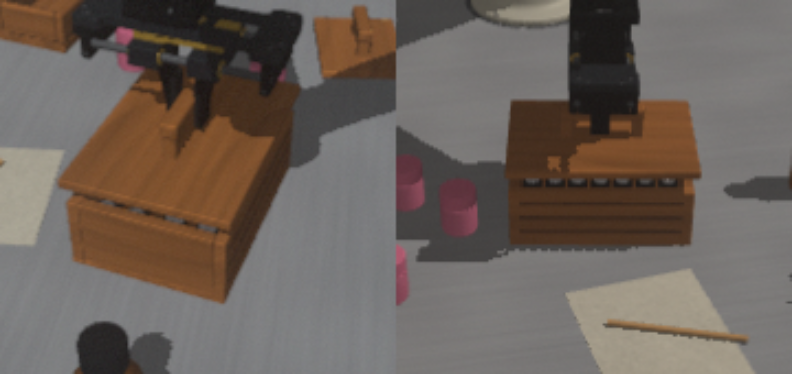

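The lid is centred over the box in both views, about 20 mm above home. I'll lower it slowly.

Request:
drive_tool(series=[0,0.001,0.004,0,-1,0,0.001,0.008,0,-1,0,0.001,0.012,0,-1,0,0.001,0.015,0,-1,0,0.001,0.018,0,-1,0,0.001,0.019,0,-1,0,0.001,0.0195,0,-1])

```text
clock: 14.42
tcp_pos: [0.6072, -0.0142, 0.096]
eef_rot: [-0.005, -0.636, 0.772, -0.003]
ft_force: [0.4, 1.1, -2.6]
gripper_width: 0.199
```

Request:
drive_tool(series=[0,0,0.0005,0,-1,0,0,0.001,0,-1,0,0,0.001,0,-1])

```text
clock: 14.67
tcp_pos: [0.6072, -0.0142, 0.095]
eef_rot: [-0.005, -0.636, 0.772, -0.003]
ft_force: [0.1, -1.0, -2.1]
gripper_width: 0.203
```

```bash
python3 -c "
from h import *
go(.607,-.0137,.0945,-11.06);grab('side','d12')
cv2.imwrite('pics/m12.png',cv2.resize(cv2.imread('pics/d12.png')[130:300,220:400],None,fx=3.3,fy=3.3))"
```

```text
t 14.67 pos [ 0.6072 -0.0142  0.095 ] jaw 168.94 zax [-0.003  -0.0107 -0.9999] F [ 0.1 -1.  -2.1] w 0.203 q6 -0.45
shift [-0.0004  0.0003  0.0005] yaw share 0.0
```

View pics/m12.png

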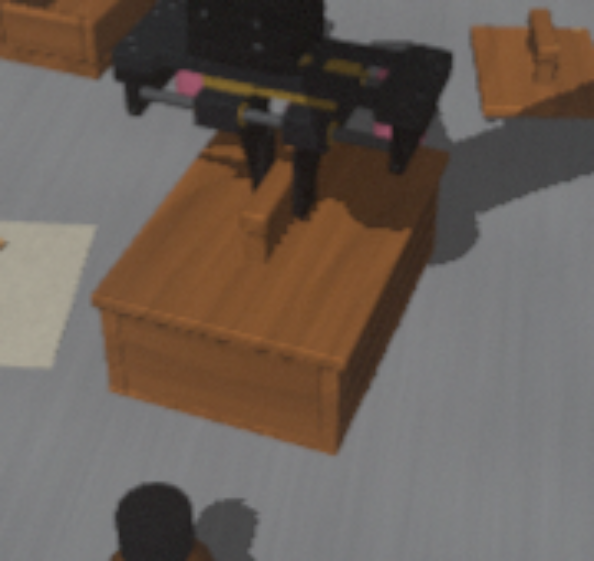

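The lid is within about 1 mm of seated, with no visible gap. I'll lower 1 mm more and watch the force.

Request:
drive_tool(series=[0,0,0.0005,0,-1,0,0,0.001,0,-1,0,0,0.001,0,-1])

```text
clock: 14.97
tcp_pos: [0.6074, -0.0142, 0.0945]
eef_rot: [-0.004, -0.636, 0.772, -0.003]
ft_force: [-0.9, 0.2, -0.2]
gripper_width: 0.205
```

Request:
drive_tool(series=[0,0,0,0,-0.4,0,0,0,0,0.3,0,0,0,0,0.3,0,0,0,0,0.3,0,0,0,0,0.3,0,0,0,0,0.3])

```text
clock: 15.47
tcp_pos: [0.6075, -0.0142, 0.0946]
eef_rot: [-0.004, -0.636, 0.772, -0.003]
ft_force: [0.2, -0.0, -0.1]
gripper_width: 0.568
```

Request:
drive_tool(series=[0,0,-0.01,0,0.3,0,0,-0.03,0,0.3,0,0,-0.06,0,0.3,0,0,-0.09,0,0.3,0,0,-0.12,0,0.3,0,0,-0.13,0,0.3,0,0,-0.13,0,0.3])

```text
clock: 16.05
tcp_pos: [0.6097, -0.0126, 0.2293]
eef_rot: [-0.001, -0.636, 0.772, -0.006]
ft_force: [0.7, 0.2, 0.5]
gripper_width: 0.649
```

```bash
python3 -c "
from h import *
go(.607,-.0137,.0945,-11.06);grab('side','d13');grab('scene','s13');grab('wrist','w13')
cv2.imwrite('pics/m13.png',np.hstack([cv2.resize(cv2.imread('pics/d13.png')[150:280,240:370],None,fx=3,fy=3),cv2.resize(cv2.imread('pics/s13.png')[150:280,260:390],None,fx=3,fy=3)]))"
```

```text
t 16.05 pos [ 0.6097 -0.0126  0.2293] jaw 168.97 zax [ 0.0064 -0.0095 -0.9999] F [0.7 0.2 0.5] w 0.649 q6 -0.45
shift [0.0005 0.0035 0.1347] yaw share 0.001
```

View pics/m13.png

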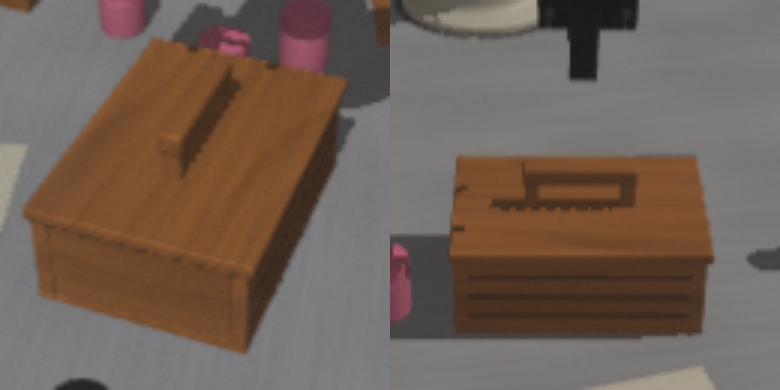

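View pics/w13.png

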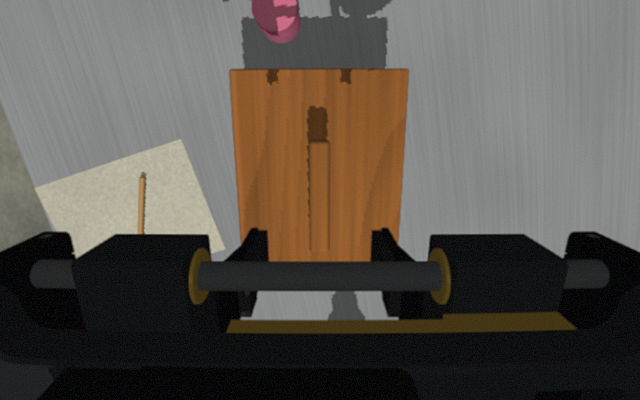

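The lid lies flat and even, with no gap at the rim in either view. I'll measure its corners, let the arm settle and then hand in.

```bash
python3 -c "
from h import *
d=load('d13');s=load('s13')
c=np.array([.6068,-.0139]);yaw=-.193
R=np.array([[np.cos(yaw),-np.sin(yaw)],[np.sin(yaw),np.cos(yaw)]])
L=lambda X:(R.T@(X[:2]-c)).round(4)
P=[L(plane(d,x/3+240-.33,y/3+150-.33,.085)) for x,y in [(154,40),(346,78),(249,270),(26,214)]];print(P,np.mean(P,0))
P=[L(plane(s,(x-390)/3+260-.33,y/3+150-.33,.085)) for x,y in [(457,156),(697,156),(713,256),(450,253)]];print(P,np.mean(P,0))
"
```

```text
[array([ 0.0791, -0.1078]), array([-0.0784, -0.1117]), array([-0.0784,  0.1119]), array([0.0754, 0.1141])] [-0.000575  0.001625]
[array([-0.0801, -0.1102]), array([-0.0818,  0.112 ]), array([0.0801, 0.1108]), array([ 0.0767, -0.1088])] [-0.001275  0.00095 ]
```

Request:
drive_tool(series=[0,0,0,0,0.3,0,0,0,0,0.3,0,0,0,0,0.3,0,0,0,0,0.3])

```text
clock: 16.53
tcp_pos: [0.6066, -0.0128, 0.2224]
eef_rot: [-0.006, -0.636, 0.772, -0.002]
ft_force: [-0.2, 0.0, 0.5]
gripper_width: 0.653
```

```bash
python3 -c "
from station import manip
manip.hand_in()"
```

```text
the job is handed in; nothing more can be done
```

I stood the amber jar in the empty compartment, closed the large box with its own lid, and handed the job in at about 16.5 s.

- **Jar:** I gripped it at 52° so the fingers passed between the pink and yellow look-alikes. I released it in the compartment after lowering it to within about a millimetre of floor height. A side picture then showed it standing upright. I did not see it again once the lid was on.
- **Lid:** After I let go, the lid's corners put it within about 2 mm of the box centre in two camera views. No gap showed at the rim. The gripper released it at 94.6 mm, against about 94.5 mm expected for fully seated.
- **Bottle and smaller lid:** The gripper never went near the smaller lid, and I carried the large lid around and above the bottle. I did not measure either one again at the end.
- **Checks that disagreed:** The camera estimates of the jar's position differed by up to about 8 mm before the grasp. It still ended up centred between the fingers. All other position checks agreed to within a few millimetres.

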